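# Feed a vial carrier along its fence into a shielded counting chamber with a push stick

## Robot

A 6-joint arm with a two-finger parallel gripper is mounted at the origin on a cart in front of the work surface, level with it; the furniture and walls round the work are solid. World frame = base frame: x ahead of the robot, y to its left, z up, the work surface at z = 0. Lengths are in mm, angles in rad, forces in N, time in s.
With the tool pointing down it reaches from about 325 to 775 mm from the base axis. Payload 9.3 kg.
Tool frame: the origin (TCP) lies between the finger pads; the fingertips stand 11 mm ahead of it and the grasp point (between the pads) lies 8 mm behind it; z points along the fingers, y is the line along which they close (so a half turn about z gives the same grasp; the last joint's range is limited). The gripper opens to 85 mm and grips with 20 to 120 N. Pads are 22 mm wide; open, the fingers measure 114 mm over their backs; the gripper's body (76 mm by 85 mm) begins 54 mm behind the grasp point. The pads swing forward as they close: fully open they stand 13 mm farther back than shut.
Start: joints at [1.081, 0.259, 0.021, 1.334, 0, 1.418], TCP at [181.759, 519.096, 242.279] pointing down, gripper open.
Joint ranges: [-3.04, 3.04], [-0.91, 1.82], [-1.04, 1.36], [-1.92, 1.95], [-1.52, 1.45], [-3.14, 3.14]. Speed limits (rad/s): [2.22, 2.22, 2.79, 3.14, 3.14, 3.14].

## Interface

Orientations are given as a unit quaternion [w, x, y, z].
In Python, from cell import sense, capture, calibration, hand_in gives the robot as it stands.
- The arm moves only by the tool drive_tool, never from a script. Its argument "deltas" is a list of rows, each a list of 3 entries, a list of its own where there are three numbers: the shift along the tool's x, y, z in m, then the turn, a rotation vector about the tool's x, y, z in rad, then the opening, from 0 (shut) to 1 (fully open). A call has 1 to 20 rows; each row is the pose to reach, as a shift and turn from the pose commanded when the call began, along the tool's axes at that moment; what a row does not reach only later rows make up. A row lasts 1/12 s, in which the tool goes at most 41.7 mm and 7.16 degrees, less where a joint would pass 70% of its speed; a pose out of reach is approached as far as the arm can. A call with a gripper value outside its range is refused whole. The fingers move at their own pace and stop on an object; "newtons" is the grip in N (left out, the last holds). Time passes only in rows, so rows that repeat a pose let the fingers close. It gives the time, the measured TCP pose, the force, the opening and the grip force at its end, in the units of the state.
- sense(): the state, without advancing time (a new reading comes with each control period).
- capture(name): name is "side" or "top" or "wrist"; returns (picture, depth): 480x640x3 uint8, red, green, blue; 480x640 float32, mm along the optical axis (not along the pixel's ray), 0 where there is no reading.
- calibration(name): a dict with "intrinsics" (3x3 intrinsics, pixels), "k1" (the pictures are not rectified: a ray, as slopes to the right and down, at radius r is drawn at 1 + k1 r^2 times it, then the intrinsics apply), "extrinsics" (4x4, takes a point from world to camera coordinates); the wrist camera has in their place "hand_eye" (4x4, takes a point from camera to tool coordinates, whose origin is the TCP and whose axes are the flange's). Camera axes: x right, y down, z forward; pixel columns grow to the right and rows downward; lengths in mm; the calibration is good to about 2 mm. A picture is of the moment at which its call begins: read the wrist's pose just before it. calibration takes no time and is no camera call.
- hand_in(): hands the job in; it is judged then, once.
The state is a dict: "time": time; "qpos": joint angles; "qd": joint speeds; "joint_efforts": joint torques, N m; "position": TCP position; "tool_rot": TCP orientation; "contact_force": force on the tool from outside, world axes, zero at the start; "ft_torque": the same for the moment, N m; "finger_gap": finger opening in mm; "finger_force": force on a finger pad.
Only numpy, scipy, OpenCV 4.12 (cv2) and the standard library are available. Lean on these libraries where they do the work, as an engineer would, in place of code of your own. Each camera call takes 0.05 s, during which the arm holds its last target. There are 200 camera calls.

## Task

Load the sample for counting: pick up the wooden push stick by its handle and with it slide the grey vial carrier flat against the fence of the counting unit, before it reaches the chamber. Then feed it with the stick along the fence into the chamber, pressed flat against the fence all the way, until it is fully home against the hidden depth stop, which you find by feel. Push gently, never touch the carrier with the gripper, leave the other things alone, and at the end lay the stick flat on the bench clear of the unit.

Things in the scene. Friction and masses are not known exactly. Their poses are not given: they have to be found in the camera images.
- counter: Counting unit, fixed: steel bed plate (top 8 mm over the bench), aluminium fence on it, white chamber at one end. Origin on the bench, at the fence face, in the plane of the chamber mouth; x = feed direction into the chamber, y = into the fence, z up. Bed x -225..172, y -92..32 mm. Fence face y = 0, x -200..158 mm; fence 14 mm thick, its top 34 mm over the bench.
- chamber_mouth (a point): Middle of the mouth of the white chamber; axes as the counting unit (x = 0, y = -38, z = 56 mm there). Tunnel 76 mm wide from the fence face to unit y = -76 mm, 8 to 104 mm over the bench, closed at the back. Box outside: unit x 0..172, y -92..32 mm, 120 mm high, detector head on its roof up to 178 mm.
- stop_range (a point): Middle of the region where the hidden depth stop is clamped, 26 mm over the bench; axes as the unit (x = 118, y = -28 mm). The rigid stop, square to the fence, meets the carrier's nose at unit x = 100 to 135 mm. A spring catch 30 mm before it presses the carrier's open side with under 2 N (the push rises a few N as the nose passes) and drops into its notch at home; the stop is a hard end.
- carrier: Sample carrier, loose on the bed, 0.3 to 0.55 kg: grey block 90 mm long (x, nose at +x), 56 wide (y, fence side at +y), 36 high, a vial fixed upright in it up to 80 mm. Origin under its centre. Starts outside the chamber, 7 to 28 mm off the fence and askew; flat on the fence its yaw equals the unit's. Open side (-y): notch 10 mm wide, 3 deep, 31 mm behind the nose.
- carrier_nose (a point): Point on the carrier's fence-side face at its nose end, 18 mm above its underside (carrier x = +45, y = +28 mm). On the fence its y in the unit's frame is 0.
- carrier_tail (a point): Point on the carrier's fence-side face at its tail end, 18 mm above its underside (carrier x = -45, y = +28 mm). On the fence its y in the unit's frame is 0.
- carrier_front (a point): Middle of the carrier's nose face, 18 mm above its underside (carrier x = +45, y = -2 mm): the place that meets the depth stop. The middle of the stop, which is 14 mm thick, is then 7 mm ahead of it.
- stick_grip (a point): Centre of the push stick's handle, 20 mm above its underside; x along the stick to its tip. Loose rigid light wooden stick, 0.12 kg, lying on the robot's side of the unit, tip roughly in the feed direction. Handle 60 mm long (x -30..30), 22 wide, 40 high; then a shaft 20 wide (y -10..10), 18 high, underside level with the handle's, to x = 130 mm.
- stick_tip (a point): Inner corner of the notch at the push stick's tip, 9 mm above its underside (130 mm ahead of stick_grip, 4 mm to its -y side); same axes as stick_grip. The square end face (x = 130, y -4..10 mm of the stick) pushes the block's rear; a lip 6 mm thick on the -y side (y -10..-4) stands on to x = 145 mm and takes the block's open side at its rear corner.
- timer: Bystander: lab timer, 62 x 66 x 20 mm, lying on the bench; origin under its centre. To be left alone.
- beaker: Bystander: small beaker, 46 mm wide, 58 mm high, standing behind the fence; origin under its centre. To be left alone.
- tape: Bystander: tape roll, 98 mm wide, 20 mm high, flat on the bench; origin under its centre. To be left alone.

How it is judged:
By the outcome, as a careful person would: the job done as asked, in the order asked, and still so for the second after the job is handed in, with the robot touching nothing.
It also fails if it takes over 70 s, if anything falls off the work surface, if the arm or the gripper's body presses on something with over 40 N, if the wrist force passes 120 N, or if a joint passes its speed limit or range.

## Working session

There is one attempt and no reset: what is moved stays moved. The work goes in short steps, Python scripts to look and compute and a tool call to move; the robot and the scene stay as the last step left them, time stands still between calls to the robot, and variables do not carry over. Pictures are saved under pics/ and viewed, at most 10 in all, crops included, and the job is handed in when it is done.

Besides the shell and the picture viewer there is one more tool, called after "Request:" as a command line: name --argument value ..., lists and objects as JSON in quotes. drive_tool: Moves the arm, as the interface text tells. Its arguments: {"type":"object","properties":{"deltas":{"type":"array"},"newtons":{"type":"number"}},"required":["deltas"]}

```bash
mkdir -p pics; ls
cat > h.py <<'E'
import numpy as np, cv2
from cell import sense, capture, calibration, hand_in
from scipy.spatial.transform import Rotation as R
def Tt(s):
    q=s['tool_rot']; T=np.eye(4); T[:3,:3]=R.from_quat([q[1],q[2],q[3],q[0]]).as_matrix(); T[:3,3]=s['position']; return T
def cloud(name):
    """picture, world points HxWx3 (nan where none)"""
    s=sense(); c=calibration(name); im,d=capture(name)
    K=np.array(c['intrinsics']); k=c['k1']
    v,u=np.mgrid[:480,:640]; x=(u-K[0,2])/K[0,0]; y=(v-K[1,2])/K[1,1]
    rd=np.hypot(x,y); r=rd.copy()
    for _ in range(10): r=rd/(1+k*r*r)
    f=np.where(rd>0,r/np.maximum(rd,1e-9),1)
    P=np.stack([x*f*d,y*f*d,d,np.ones_like(d)],-1)
    M=Tt(s)@np.array(c['hand_eye']) if 'hand_eye' in c else np.linalg.inv(np.array(c['extrinsics']))
    W=(P@M.T)[...,:3]; W[d<=0]=np.nan
    return im,W
E
python3 - <<'E'
from h import *
for n in ['top','side']:
    im,W=cloud(n); np.save(f'{n}.npy',W); cv2.imwrite(f'pics/{n}0.png',im[...,::-1]); 
    print(n, np.round(W[60::90,60::130].reshape(-1,3)).tolist())
s=sense(); print(s); print(Tt(s)); print(calibration('wrist'))
E
```

```text
pics
top [[1030.0, 802.0, 4.0], [959.0, 435.0, 130.0], [1022.0, 121.0, 3.0], [1017.0, -221.0, 2.0], [860.0, -427.0, 290.0], [782.0, 786.0, 3.0], [776.0, 455.0, 8.0], [751.0, 125.0, 64.0], [763.0, -204.0, 16.0], [676.0, -428.0, 243.0], [548.0, 769.0, 3.0], [543.0, 449.0, 5.0], [535.0, 128.0, 16.0], [508.0, -166.0, 127.0], [490.0, -428.0, 197.0], [328.0, 753.0, 4.0], [322.0, 440.0, 18.0], [318.0, 132.0, 0.0], [314.0, -181.0, -3.0], [301.0, -425.0, 157.0], [171.0, 464.0, 677.0], [54.0, 599.0, -797.0], [111.0, 135.0, 3.0], [40.0, -329.0, -800.0], [112.0, -430.0, 95.0]]
side [[202.0, 2119.0, -808.0], [559.0, 889.0, 2.0], [837.0, 577.0, 106.0], [1884.0, 975.0, -791.0], [1808.0, 333.0, -222.0], [-2.0, 1556.0, -801.0], [406.0, 584.0, 1.0], [708.0, 382.0, 3.0], [1014.0, 186.0, -5.0], [1797.0, 134.0, -537.0], [-170.0, 1099.0, -800.0], [280.0, 332.0, -0.0], [555.0, 147.0, 7.0], [833.0, -32.0, -1.0], [1269.0, -190.0, -221.0], [-311.0, 716.0, -797.0], [120.0, 437.0, -807.0], [429.0, -47.0, 1.0], [682.0, -214.0, 2.0], [1246.0, -399.0, -531.0], [-90.0, 25.0, 191.0], [84.0, -63.0, 11.0], [319.0, -21
[... 906 characters left out ...]
8919068e+02]
 [ 2.01103669e-04 -1.15843135e-03 -9.99999309e-01  2.41723154e+02]
 [ 0.00000000e+00  0.00000000e+00  0.00000000e+00  1.00000000e+00]]
{'intrinsics': array([[380.63411377,   0.        , 316.94212132],
       [  0.        , 380.63411377, 236.06952642],
       [  0.        ,   0.        ,   1.        ]]), 'k1': -0.023372468840063325, 'hand_eye': array([[-2.69131386e-04, -9.48214966e-01, -3.17629197e-01,
         8.06411701e+01],
       [ 9.99999957e-01, -2.91408002e-04,  2.26240346e-05,
        -5.30160068e-02],
       [-1.14012138e-04, -3.17629177e-01,  9.48215003e-01,
        -1.30883028e+02],
       [ 0.00000000e+00,  0.00000000e+00,  0.00000000e+00,
         1.00000000e+00]])}
```

View pics/top0.png

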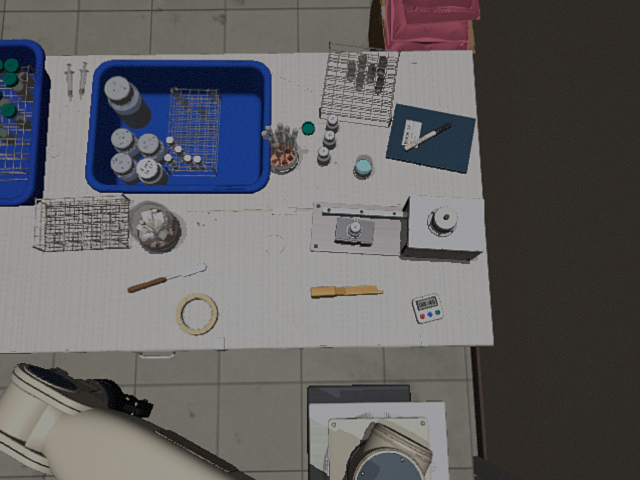

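View pics/side0.png

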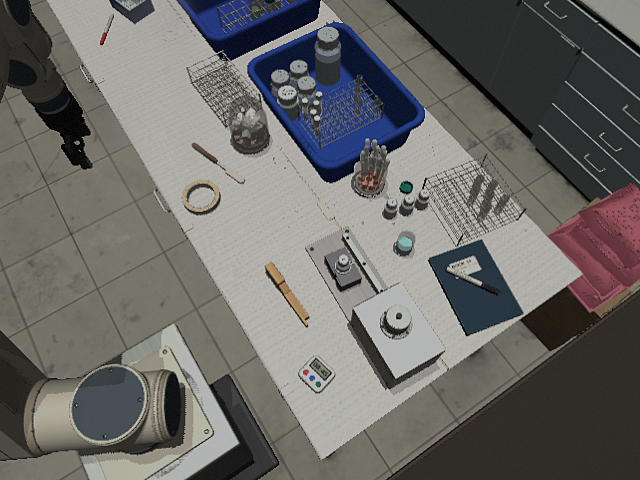

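The top view shows the unit at about (310–483, 200–260) with its chamber to the right (world −y). The carrier is at (355, 230), the stick has its handle at (322, 292) and tip at (382, 290), the timer is at (428, 308) and the tape at (197, 313). The side view agrees.

Run:
```python
from h import *
for n in ['top','side']:
    W=np.load(n+'.npy'); im=cv2.imread(f'pics/{n}0.png').astype(int)
    X,Y,Z=np.moveaxis(W,-1,0)
    reg=(X>250)&(X<800)&(Y<350)&(Y>-400)
    def rep(t,m):
        m=cv2.morphologyEx(m.astype(np.uint8),cv2.MORPH_OPEN,np.ones((2,2)))
        nl,l,st,_=cv2.connectedComponentsWithStats(m)
        for i in np.argsort(-st[1:,4])[:2]+1:
            p=W[l==i]; r=cv2.minAreaRect(p[:,:2].astype(np.float32)); print(n,t,st[i,4],np.round(r[0],1),np.round(r[1],1),round(r[2],2),'z',np.round(np.median(p[:,2]),1))
    rep('bench z',reg&(abs(Z)<6)&(X<420))
    rep('roof',reg&(abs(Z-120)<7))
    rep('fence',reg&(abs(Z-34)<7)&(X>560))
    rep('block',reg&(Z>36)&(Z<55)&(X<640)&(X>500))
    b,g,r=np.moveaxis(im,-1,0)
    rep('stick',reg&(r-b>45)&(Z<60)&(Y<230))
    rep('handle',reg&(r-b>45)&(Z<60)&(Z>30)&(Y<230))
```

```text
top bench z 12554 [351.3  -0.5] [ 76.5 887. ] 11.56 z nan
top bench z 12 [414.2 -16.7] [11.7  2.1] 74.39 z nan
top roof 3276 [ 596.  -283.7] [120.7 443. ] 35.63 z nan
top roof 16 [762.4 220.9] [37.6 11.9] 8.03 z 114.9
top fence 373 [601.1  40.4] [155.4  13.7] 85.78 z 33.9
top fence 116 [591.8 -65.6] [47.9 32. ] 53.6 z 34.8
top block 685 [553.8  41.6] [92.  63.6] 81.97 z nan
top block 9 [606.2 103.8] [3.  9.2] 36.5 z 35.3
top stick 549 [408.4  64.6] [ 16.1 171.1] 3.23 z nan
top stick 26 [747.6 219.5] [ 8.6 22.1] 88.76 z nan
top handle 216 [406.2 120.2] [16.7 60.1] 4.63 z nan
side bench z 14356 [297.5  29.9] [252.8 678. ] 20.41 z nan
side roof 4020 [ 605.1 -186.4] [252.3  95.1] 45.43 z nan
side roof 249 [670.4 272.7] [ 67.9 145.7] 55.33 z nan
side fence 413 [601.3  16.4] [201.6  33.2] 77.58 z nan
side fence 62 [748.8 105.5] [22.2 37.5] 67.78 z 33.0
side block 650 [557.6  44. ] [97.3 65.3] 81.44 z nan
side stick 553 [415.   66.3] [ 27.3 179.6] 2.67 z nan
side stick 23 [751.6 199.3] [49.8  9.7] 48.94 z 14.6
side handle 188 [411.7 123.2] [26.9 66.2] 1.37 z nan
```

```bash
cat >> h.py <<'E'
def go(p,yaw):
    """print tool-frame shift (m) and rotvec to reach world p (mm) with tool x at yaw deg, pointing down"""
    T=Tt(sense()); c,s=np.cos(np.radians(yaw)),np.sin(np.radians(yaw))
    Rt=np.array([[c,s,0],[s,-c,0],[0,0,-1]])
    print('d',np.round(T[:3,:3].T@(np.array(p)-T[:3,3])/1000,4).tolist(),'r',np.round(R.from_matrix(T[:3,:3].T@Rt).as_rotvec(),4).tolist())
E
python3 -c "
from h import *
go([480,130,300],90)"
```

```text
d [-0.4101, -0.2685, -0.058] r [-0.0011, 0.0005, 1.234]
```

Request:
drive_tool --deltas '[[[-0.41,-0.268,-0.058],[0,0,1.234],1],[[-0.41,-0.268,-0.058],[0,0,1.234],1],[[-0.41,-0.268,-0.058],[0,0,1.234],1],[[-0.41,-0.268,-0.058],[0,0,1.234],1],[[-0.41,-0.268,-0.058],[0,0,1.234],1],[[-0.41,-0.268,-0.058],[0,0,1.234],1],[[-0.41,-0.268,-0.058],[0,0,1.234],1],[[-0.41,-0.268,-0.058],[0,0,1.234],1],[[-0.41,-0.268,-0.058],[0,0,1.234],1],[[-0.41,-0.268,-0.058],[0,0,1.234],1],[[-0.41,-0.268,-0.058],[0,0,1.234],1],[[-0.41,-0.268,-0.058],[0,0,1.234],1],[[-0.41,-0.268,-0.058],[0,0,1.234],1],[[-0.41,-0.268,-0.058],[0,0,1.234],1],[[-0.41,-0.268,-0.058],[0,0,1.234],1],[[-0.41,-0.268,-0.058],[0,0,1.234],1],[[-0.41,-0.268,-0.058],[0,0,1.234],1]]'

```text
time: 1.52
position: [479.4, 131.6, 300.3]
tool_rot: [-0.0, 0.706, 0.708, -0.0]
contact_force: [-1.0, 0.0, -1.1]
finger_gap: 85.3
finger_force: 0.0
```

Run:
```python
from h import *
s=sense(); print(s['position'],s['qpos'],s['time'])
im,W=cloud('wrist'); np.save('w1.npy',W); cv2.imwrite('pics/w1.png',im[...,::-1])
```

```text
[479.40443336 131.64309351 300.28494054] [9.89562120e-02 1.56630289e-01 3.47141377e-02 1.44906326e+00
 1.28350400e-04 1.66799365e+00] 1.5167
```

View pics/w1.png

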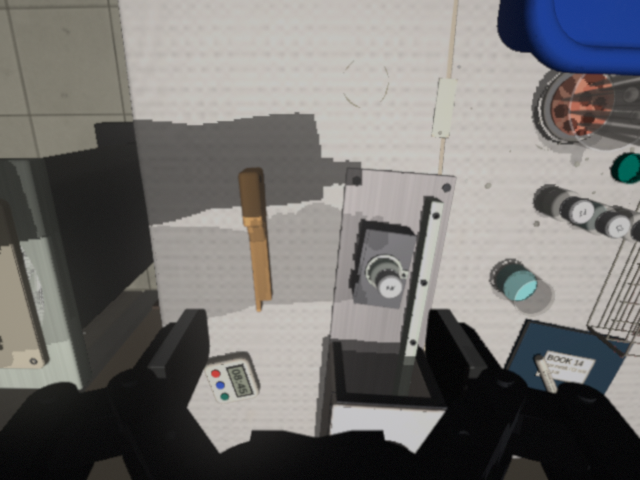

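The wrist view shows the bed with rear corners at (347, 168) and (455, 178), and the fence strip running (433, 200) to (415, 355). The carrier top spans about (362, 230) to (404, 306). The stick handle is at (252, 195) with the tip at (260, 308).

Run:
```python
from h import *
W=np.load('w1.npy'); im=cv2.imread('pics/w1.png').astype(int)
X,Y,Z=np.moveaxis(W,-1,0); b,g,r=np.moveaxis(im,-1,0)
v,u=np.mgrid[:480,:640]
bm=(abs(Z)<12)&(u>130)&(u<330)&(v<300)&(v>10); print('bench z',np.median(Z[bm]), 'std',Z[bm].std())
def fit(t,m):
    nl,l,st,_=cv2.connectedComponentsWithStats(cv2.morphologyEx(m.astype(np.uint8),cv2.MORPH_OPEN,np.ones((3,3))))
    i=1+np.argmax(st[1:,4]); k=l==i; p=W[k]; p=p[np.isfinite(p[:,0])]
    vx,vy,x0,y0=cv2.fitLine(p[:,:2].astype(np.float32),cv2.DIST_HUBER,0,.01,.01).ravel()
    if vy>0: vx,vy=-vx,-vy
    rr=cv2.minAreaRect(p[:,:2].astype(np.float32))
    print(t,st[i],'c',np.round([x0,y0],1),'ang',round(np.degrees(np.arctan2(vy,vx)),2),'rect',np.round(rr[0],1),np.round(rr[1],1),round(rr[2],1),'z',np.round(np.percentile(p[:,2],[10,50,90]),1)); return k
fit('fence',(Z>24)&(Z<42)&(u>400)&(u<450)&(v>190)&(v<350))
k=fit('carrier',(Z>37)&(Z<52)&(u>340)&(u<420)&(v>200)&(v<330))
fit('stick',(r-b>30)&(u<290)&(u>220)&(v>150)&(v<320))
fit('handle',(r-b>20)&(u<290)&(u>220)&(v>150)&(v<320)&(Z>30)&(Z<55))
fit('shaft',(r-b>20)&(u<290)&(u>220)&(v>215)&(v<320)&(Z>10)&(Z<30))
m=(Z>4)&(Z<14)&(u>325)&(u<345+120)&(v>165)&(v<330)
# bed left edge per row: first pixel from left with height step
pts=[]
for row in range(185,330,4):
    z=Z[row,320:360]; j=np.where(z>4.5)[0]
    if len(j): pts.append([row,320+j[0],*np.round(W[row,320+j[0]],1)])
print(np.array(pts)[::6])
# rear edge of bed
for c in range(360,440,15):
    z=Z[150:200,c]; j=np.where(z>4.5)[0]
    print(c,150+j[0],np.round(W[150+j[0],c],1),end=';')
```

```text
bench z -0.166005736922898 std 0.9947110137787345
fence [ 404  200   40  150 2135] c [601.7  33.2] ang -94.33 rect [602.6  24.9] [188.5  14.8] 85.7 z [29.1 33.2 34.5]
carrier [ 352  228   64   80 2787] c [548.5  50.4] ang -110.44 rect [553.3  42.8] [91.3 56.4] 81.9 z [42.2 43.5 45.9]
stick [ 239  172   33  140 2370] c [411.8  76.2] ang -88.35 rect [407.9  59. ] [ 29.  183.9] 1.9 z [16.4 21.9 39.7]
handle [ 239  171   24   57 1116] c [410.6 123. ] ang -88.07 rect [409.6 121. ] [21.7 60.8] 1.7 z [36.6 38.9 40.1]
shaft [ 247  223   25   88 1332] c [413.2  38.8] ang -90.4 rect [412.8  34.2] [ 20.4 112.8] 2.3 z [16.  17.5 23.5]
[[185.  345.  512.  131.7   7.2]
 [209.  342.  509.4 103.6   5.7]
 [233.  340.  507.6  75.1   7.5]
 [257.  337.  504.7  43.9   5. ]
 [281.  335.  502.9  12.3   5.2]
 [305.  333.  500.8 -19.9   7. ]
 [329.  330.  497.5 -54.7   6.5]]
360 169 [528.4 149.6   6.3];375 170 [545.1 148.6   6.5];390 172 [561.7 146.5   7.6];405 173 [578.4 145.6   8.1];420 174 [595.7 144.3   6.6];435 175 [612.6 143.2   6.7];
```

```bash
python3 -c "
from h import *
print(sense()['position'])
go([410,121,90],92)"
```

```text
[479.46689892 131.65598931 300.39860021]
d [-0.0105, -0.0695, 0.2104] r [0.0001, -0.0001, -0.0331]
```

Request:
drive_tool --deltas '[[[-0.0105,-0.0695,0.2],[0,0,-0.033],1],[[-0.0105,-0.0695,0.2],[0,0,-0.033],1],[[-0.0105,-0.0695,0.2],[0,0,-0.033],1],[[-0.0105,-0.0695,0.2],[0,0,-0.033],1],[[-0.0105,-0.0695,0.2],[0,0,-0.033],1],[[-0.0105,-0.0695,0.2],[0,0,-0.033],1],[[-0.0105,-0.0695,0.225],[0,0,-0.033],1],[[-0.0105,-0.0695,0.245],[0,0,-0.033],1],[[-0.0105,-0.0695,0.262],[0,0,-0.033],1],[[-0.0105,-0.0695,0.275],[0,0,-0.033],1],[[-0.0105,-0.0695,0.284],[0,0,-0.033],1],[[-0.0105,-0.0695,0.284],[0,0,-0.033],1],[[-0.0105,-0.0695,0.284],[0,0,-0.033],1]]'

```text
time: 2.65
position: [412.0, 120.7, 17.5]
tool_rot: [0.0, 0.695, 0.719, 0.0]
contact_force: [0.7, 1.3, 0.5]
finger_gap: 85.6
finger_force: 0.0
```

```bash
python3 -c "
from h import *
go([410,121,15],92)
im,d=capture('wrist'); cv2.imwrite('pics/w2.png',im[...,::-1])"
```

```text
d [0.0004, -0.002, 0.0025] r [0.0013, -0.0001, -0.0012]
```

View pics/w2.png

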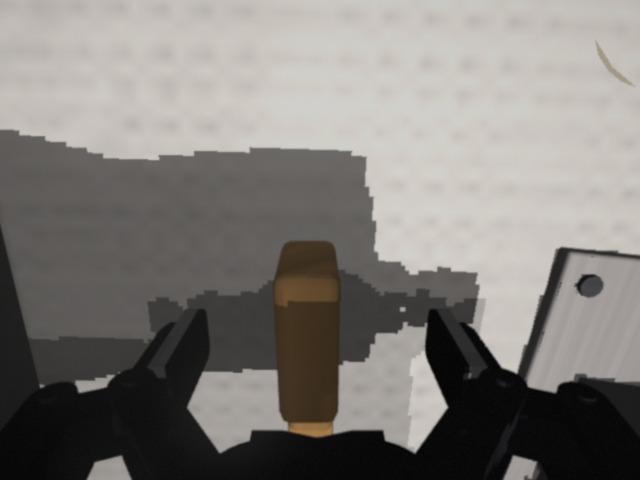

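The handle is at columns 275–340 and rows 275–420, centred between the open fingers at columns 208 and 428. Closing now, then lifting.

Request:
drive_tool --deltas '[[[0,-0.002,0.001],[0,0,0],0.6],[[0,-0.002,0.001],[0,0,0],0.4],[[0,-0.002,0.001],[0,0,0],0.2],[[0,-0.002,0.001],[0,0,0],0],[[0,-0.002,0.001],[0,0,0],0],[[0,-0.002,0.001],[0,0,0],0],[[0,-0.002,0.001],[0,0,0],0],[[0,-0.002,0.001],[0,0,0],0],[[0,-0.002,0.001],[0,0,0],0],[[0,-0.002,0.001],[0,0,0],0]]' --newtons 80

```text
time: 3.53
position: [409.0, 120.1, 15.7]
tool_rot: [0.0, 0.695, 0.719, 0.0]
contact_force: [-1.1, -0.4, 5.7]
finger_gap: 20.6
finger_force: 78.6
```

```bash
cat >> h.py <<'E'
E0=np.array([587.3,-81.1]); A=np.radians(-94.4)
ex=np.array([np.cos(A),np.sin(A)]); ey=np.array([-ex[1],ex[0]])
def toU(p): p=np.asarray(p)[...,:2]-E0; return np.stack([p@ex,p@ey],-1)
def goU(x,y,z,yaw=0): go([*(E0+x*ex+y*ey),z],85.6+yaw)
E
python3 -c "
from h import *
s=sense(); print(s['finger_gap'],s['finger_force'],s['position'],s['time'])
print(toU(s['position']))
goU(-225,-105,40)"
```

```text
20.64499812461908 78.61464858055115 [409.03277142 120.11042343  15.69354595] 3.5333
[-186.94091793 -193.17849902]
d [0.0282, 0.0918, -0.0242] r [0.0009, -0.0001, 0.1097]
```

```bash
python3 -c "
from h import *
goU(-203,-100,40)"
```

```text
d [0.0058, 0.0944, -0.0242] r [0.0009, -0.0001, 0.1097]
```

Request:
drive_tool --deltas '[[[0,0,-0.012],[0,0,0],0],[[0,0,-0.025],[0,0,0],0],[[0.002,0.03,-0.025],[0,0,0.03],0],[[0.004,0.06,-0.025],[0,0,0.07],0],[[0.0058,0.085,-0.025],[0,0,0.1],0],[[0.0058,0.0944,-0.025],[0,0,0.11],0],[[0.0058,0.0944,-0.025],[0,0,0.11],0],[[0.0058,0.0944,-0.025],[0,0,0.11],0]]'

```text
time: 4.2
position: [502.0, 128.9, 39.6]
tool_rot: [-0.001, 0.734, 0.68, -0.001]
contact_force: [-0.9, 0.2, -0.8]
finger_gap: 20.9
finger_force: 78.3
```

Run:
```python
from h import *
s=sense(); print(toU(s['position']),s['position'],s['contact_force'],s['ft_torque'])
goU(-203,-100,26)
im,W=cloud('wrist'); np.save('w3.npy',W); cv2.imwrite('pics/w3.png',im[...,::-1])
im,W=cloud('top'); np.save('t3.npy',W); cv2.imwrite('pics/t3.png',cv2.resize(im[190:320,290:500,::-1],None,fx=3.5,fy=3.5))
```

```text
[-202.81096638 -101.15917794] [501.99842346 128.87406602  39.62999009] [-0.88112609  0.21378994 -0.75298019] [0.07306627 0.05511425 0.00846997]
d [0.0002, 0.0012, 0.0136] r [-0.0019, 0.0003, 0.0002]
```

View pics/t3.png

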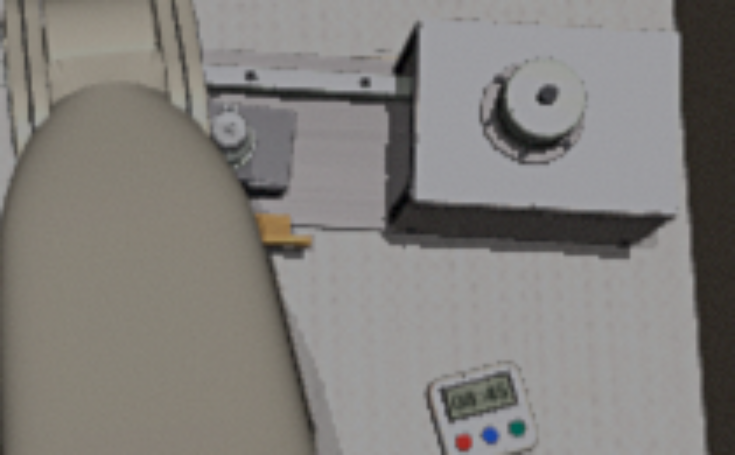

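Request:
drive_tool --deltas '[[[0,0.003,0.007],[0,0,0],0],[[0,0.006,0.0135],[0,0,0],0],[[0,0.01,0.0135],[0,0,0],0],[[0,0.012,0.0135],[0,0,0],0],[[0,0.014,0.0135],[0,0,0],0],[[0,0.016,0.0135],[0,0,0],0],[[0,0.018,0.0135],[0,0,0],0],[[0,0.02,0.0135],[0,0,0],0],[[0,0.022,0.0135],[0,0,0],0],[[0,0.024,0.0135],[0,0,0],0],[[0,0.026,0.0135],[0,0,0],0],[[0,0.028,0.0135],[0,0,0],0],[[0,0.03,0.0135],[0,0,0],0],[[0,0.03,0.0135],[0,0,0],0]]'

```text
time: 5.47
position: [533.3, 126.7, 26.8]
tool_rot: [0.0, 0.734, 0.679, 0.0]
contact_force: [-0.8, -0.2, -0.5]
finger_gap: 20.9
finger_force: 78.5
```

```bash
cat >> h.py <<'E'
def car(name):
    """carrier top rect in the unit frame"""
    im,W=cloud(name); U=toU(W); Z=W[...,2]
    m=(Z>36)&(Z<52)&(U[...,1]<-1)&(U[...,1]>-90)&(U[...,0]>-175)&(U[...,0]<-2)&(np.ptp(im.astype(int),axis=-1)<22)
    nl,l,st,_=cv2.connectedComponentsWithStats(cv2.morphologyEx(m.astype(np.uint8),cv2.MORPH_OPEN,np.ones((3,3))))
    i=1+np.argmax(st[1:,4]); p=U[l==i]; p=p[np.isfinite(p[:,0])]
    r=cv2.minAreaRect(p.astype(np.float32)); print(name,'carrier',st[i],np.round(r[0],1),np.round(r[1],1),round(r[2],2)); return im,W
def st():
    s=sense(); f=s['contact_force']; print('U',np.round(toU(s['position']),1),'z',round(s['position'][2],1),'F',np.round([f[:2]@ex,f[:2]@ey,f[2]],1),'M',np.round(s['ft_torque'],2),'gap',round(s['finger_gap'],1),'t',round(s['time'],2))
E
python3 - <<'E'
from h import *
st()
for n in ['wrist','side']:
    im,W=car(n); cv2.imwrite(f'pics/{n}4.png',im[...,::-1])
E
```

```text
U [-203.   -69.8] z 26.8 F [ 0.2 -0.8 -0.5] M [ 0.03  0.06 -0.03] gap 20.9 t 5.47
wrist carrier [420 438  42  42 618] [-150.6  -21.4] [29.4  6.5] 41.06
side carrier [328 245  37  39 579] [-122.2  -32.6] [92.  56.2] 0.43
```

View pics/wrist4.png

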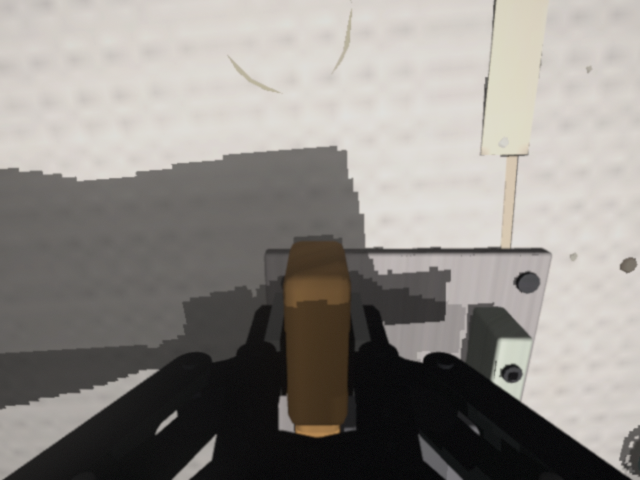

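The wrist view shows the handle held centrally at column 318. The side view puts the carrier nearly parallel to the fence, about 4 mm off it.

Request:
drive_tool --deltas '[[[0,0.001,0],[0,0,0],0],[[0,0.002,0],[0,0,0],0],[[0,0.003,0],[0,0,0],0],[[0,0.003,0],[0,0,0],0]]'

```text
time: 5.9
position: [535.9, 126.4, 26.8]
tool_rot: [0.0, 0.734, 0.679, 0.0]
contact_force: [-0.8, -0.1, -0.7]
finger_gap: 20.8
finger_force: 78.5
```

Request:
drive_tool --deltas '[[[0,0.0005,0],[0,0,0],0],[[0,0.001,0],[0,0,0],0],[[0,0.001,0],[0,0,0],0]]'

```text
time: 6.15
position: [536.5, 126.4, 26.7]
tool_rot: [-0.0, 0.734, 0.679, -0.0]
contact_force: [-2.7, 0.7, -0.7]
finger_gap: 21.1
finger_force: 78.6
```

Run:
```python
from h import *
st(); car('side')
```

```text
U [-203.   -66.6] z 26.7 F [-0.5 -2.7 -0.7] M [ 0.08  0.63 -0.2 ] gap 21.1 t 6.15
side carrier [330 245  37  39 594] [-122.1  -29.4] [56.6 90.9] 89.68
```

Request:
drive_tool --deltas '[[[0,0.0005,0],[0,0,0],0],[[0,0.001,0],[0,0,0],0],[[0,0.001,0],[0,0,0],0]]'

```text
time: 6.45
position: [536.6, 126.4, 26.5]
tool_rot: [-0.001, 0.734, 0.679, -0.001]
contact_force: [-7.0, 1.8, 2.5]
finger_gap: 21.1
finger_force: 78.8
```

Run:
```python
from h import *
st(); car('side')
```

```text
U [-203.   -66.5] z 26.5 F [-1.3 -7.1  2.5] M [ 0.11  1.3  -0.31] gap 21.1 t 6.45
side carrier [330 245  37  39 590] [-122.2  -30.4] [91.5 57.4] 1.11
```

Request:
drive_tool --deltas '[[[0,-0.0005,0],[0,0,-0.006],0],[[0,-0.0005,0],[0,0,-0.012],0],[[0,-0.0005,0],[0,0,-0.018],0],[[0,-0.0005,0],[0,0,-0.018],0]]'

```text
time: 6.83
position: [535.4, 126.4, 26.3]
tool_rot: [-0.001, 0.728, 0.686, -0.001]
contact_force: [-7.8, 2.2, 1.2]
finger_gap: 21.0
finger_force: 79.0
```

Run:
```python
from h import *
st(); car('side')
```

```text
U [-202.9  -67.7] z 26.3 F [-1.6 -7.9  1.2] M [ 0.07  1.7  -0.94] gap 21.0 t 6.83
side carrier [330 245  37  39 597] [-122.7  -29.7] [91.4 55.9] 0.51
```

Request:
drive_tool --deltas '[[[0,-0.004,0],[0,0,0.006],0],[[0,-0.008,0],[0,0,0.014],0],[[0,-0.008,0],[0,0,0.014],0]]'

```text
time: 7.13
position: [529.0, 126.9, 26.9]
tool_rot: [0.0, 0.733, 0.681, 0.0]
contact_force: [-0.5, -0.0, -1.9]
finger_gap: 21.6
finger_force: 78.6
```

Run:
```python
from h import *
st(); car('side'); goU(-322,-73,26,0.2); goU(-322,-53.5,26,0.2)
```

```text
U [-202.9  -74.1] z 26.9 F [ 0.1 -0.5 -1.9] M [ 0.01  0.05 -0.03] gap 21.6 t 7.13
side carrier [330 245  37  39 598] [-122.9  -29.6] [91.9 56.3] 0.41
d [0.1191, 0.0012, 0.001] r [0.0009, -0.0001, 0.0004]
d [0.119, 0.0207, 0.001] r [0.0009, -0.0001, 0.0004]
```

Request:
drive_tool --deltas '[[[0.03,0,0],[0,0,0],0],[[0.06,0,0],[0,0,0],0],[[0.09,0,0],[0,0,0],0],[[0.119,0,0],[0,0,0],0],[[0.119,0.004,0],[0,0,0],0],[[0.119,0.012,0],[0,0,0],0],[[0.119,0.02,0],[0,0,0],0],[[0.119,0.02,0],[0,0,0],0],[[0.119,0.02,0],[0,0,0],0]]'

```text
time: 7.93
position: [558.6, 242.9, 26.7]
tool_rot: [0.0, 0.733, 0.68, -0.0]
contact_force: [-0.4, -0.4, -2.0]
finger_gap: 20.9
finger_force: 78.6
```

Run:
```python
from h import *
st(); goU(-300,-54,26,0.2)
im,W=car('side'); cv2.imwrite('pics/s5.png',cv2.resize(im[150:400,200:460,::-1],None,fx=2.4,fy=2.4,interpolation=cv2.INTER_CUBIC))
```

```text
U [-320.9  -53.5] z 26.7 F [ 0.4 -0.4 -2. ] M [ 0.05  0.03 -0.  ] gap 20.9 t 7.93
d [-0.0209, -0.0006, 0.0007] r [0.0001, 0.0001, -0.0014]
side carrier [330 245  37  39 600] [-122.1  -29.6] [90.9 56.7] 0.3
```

View pics/s5.png

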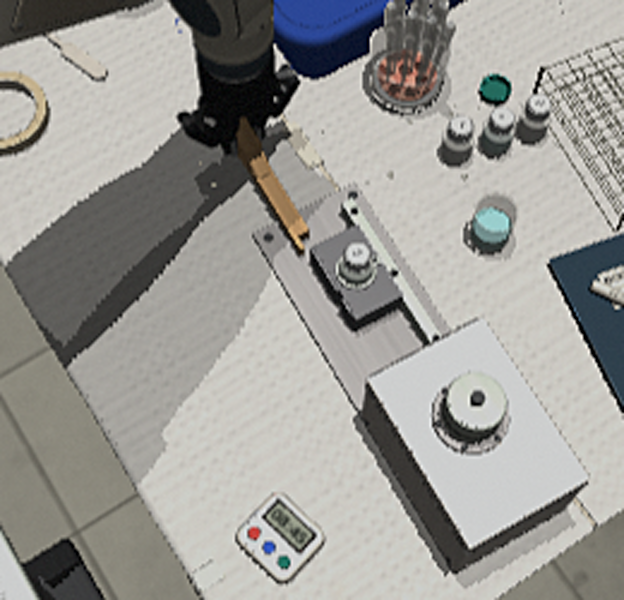

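The carrier lies flat along the fence. The stick tip at (300, 248) is behind it, with the lip on the open side. Now moving in behind it.

Request:
drive_tool --deltas '[[[-0.002,-0.001,0],[0,0,0],0],[[-0.006,-0.0013,0],[0,0,0],0],[[-0.01,-0.0013,0],[0,0,0],0],[[-0.014,-0.0013,0],[0,0,0],0],[[-0.017,-0.0013,0],[0,0,0],0],[[-0.019,-0.0013,0],[0,0,0],0],[[-0.02,-0.0013,0],[0,0,0],0]]'

```text
time: 8.57
position: [555.1, 223.8, 26.8]
tool_rot: [0.0, 0.733, 0.681, 0.0]
contact_force: [0.1, 0.3, -1.2]
finger_gap: 21.0
finger_force: 78.6
```

Request:
drive_tool --deltas '[[[0,0.001,0],[0,0,0],0],[[0,0.002,0],[0,0,0],0],[[0,0.0025,0],[0,0,0],0],[[0,0.0025,0],[0,0,0],0]]'

```text
time: 8.9
position: [557.4, 224.1, 26.6]
tool_rot: [-0.0, 0.732, 0.681, -0.0]
contact_force: [-0.9, -0.2, 0.8]
finger_gap: 21.2
finger_force: 78.7
```

Run:
```python
from h import *
st(); im,W=car('side')
```

```text
U [-302.   -53.3] z 26.6 F [ 0.3 -0.9  0.8] M [-0.11  0.34 -0.26] gap 21.2 t 8.9
side carrier [330 245  37  39 608] [-122.3  -29.8] [92.4 56.8] 0.53
```

Request:
drive_tool --deltas '[[[-0.001,0.0004,0],[0,0,0],0],[[-0.002,0.0004,0],[0,0,0],0],[[-0.003,0.0004,0],[0,0,0],0],[[-0.004,0.0004,0],[0,0,0],0],[[-0.005,0.0004,0],[0,0,0],0],[[-0.006,0.0004,0],[0,0,0],0],[[-0.008,0.0004,0],[0,0,0],0],[[-0.01,0.0004,0],[0,0,0],0]]'

```text
time: 9.62
position: [557.0, 214.3, 26.7]
tool_rot: [-0.0, 0.732, 0.681, 0.0]
contact_force: [-4.0, 4.5, -0.9]
finger_gap: 21.0
finger_force: 78.7
```

Run:
```python
from h import *
st(); im,W=car('side')
```

```text
U [-292.2  -52.9] z 26.7 F [-4.2 -4.4 -0.9] M [ 0.77  0.79 -0.59] gap 21.0 t 9.62
side carrier [330 246  38  39 612] [-117.4  -29.4] [90.5 56.8] 0.23
```

```bash
python3 -c "
from h import *
T=Tt(sense()); print(np.degrees(np.arctan2(T[1,0],T[0,0])), T[2,0],T[2,1])"
```

```text
85.81666771302629 0.000576628611628681 -0.0004725135587069269
```

Request:
drive_tool --deltas '[[[-0.003,0,0],[0,0,0],0],[[-0.006,0,0],[0,0,0],0],[[-0.009,0,0],[0,0,0],0],[[-0.012,0,0],[0,0,0],0],[[-0.015,0,0],[0,0,0],0],[[-0.018,0,0],[0,0,0],0],[[-0.021,0,0],[0,0,0],0],[[-0.024,0,0],[0,0,0],0],[[-0.027,0,0],[0,0,0],0],[[-0.03,0,0],[0,0,0],0]]'

```text
time: 10.5
position: [554.8, 184.2, 26.8]
tool_rot: [-0.0, 0.732, 0.681, 0.0]
contact_force: [-3.9, 3.4, -1.1]
finger_gap: 21.1
finger_force: 78.7
```

Run:
```python
from h import *
st(); im,W=car('side')
```

```text
U [-262.1  -52.8] z 26.8 F [-3.1 -4.2 -1.1] M [ 0.82  0.82 -0.56] gap 21.1 t 10.5
side carrier [337 256  38  40 630] [-87.3 -29.5] [91.2 56.4] 0.22
```

Request:
drive_tool --deltas '[[[-0.003,0,0],[0,0,0],0],[[-0.006,0,0],[0,0,0],0],[[-0.009,0,0],[0,0,0],0],[[-0.012,0,0],[0,0,0],0],[[-0.015,0,0],[0,0,0],0],[[-0.018,0,0],[0,0,0],0],[[-0.021,0,0],[0,0,0],0],[[-0.024,0,0],[0,0,0],0],[[-0.027,0,0],[0,0,0],0],[[-0.03,0,0],[0,0,0],0],[[-0.033,0,0],[0,0,0],0],[[-0.036,0,0],[0,0,0],0]]'

```text
time: 11.55
position: [552.1, 148.3, 26.7]
tool_rot: [-0.0, 0.732, 0.681, -0.0]
contact_force: [-4.7, 3.8, -1.6]
finger_gap: 21.3
finger_force: 78.7
```

Run:
```python
from h import *
st(); im,W=car('side'); car('top')
cv2.imwrite('pics/s6.png',cv2.resize(im[200:400,280:460,::-1],None,fx=3,fy=3,interpolation=cv2.INTER_CUBIC))
```

```text
U [-226.1  -52.7] z 26.7 F [-3.5 -5.  -1.6] M [ 0.92  0.81 -0.55] gap 21.3 t 11.55
side carrier [344 269  35  34 480] [-59.4 -29.8] [55.6 75.1] 89.78
top carrier [364 214  39  25 637] [-54.3 -29.5] [56.1 90.3] 89.47
```

View pics/s6.png

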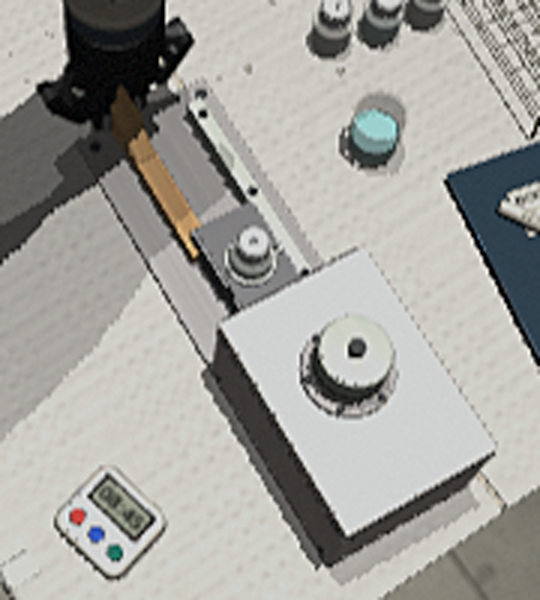

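The carrier is square against the fence just short of the mouth (vial at (250, 250)), and the stick is seated at its rear. Feeding on.

Request:
drive_tool --deltas '[[[-0.003,0,0],[0,0,0],0],[[-0.006,0,0],[0,0,0],0],[[-0.009,0,0],[0,0,0],0],[[-0.012,0,0],[0,0,0],0],[[-0.015,0,0],[0,0,0],0],[[-0.018,0,0],[0,0,0],0],[[-0.021,0,0],[0,0,0],0],[[-0.024,0,0],[0,0,0],0],[[-0.027,0,0],[0,0,0],0],[[-0.03,0,0],[0,0,0],0],[[-0.033,0,0],[0,0,0],0],[[-0.036,0,0],[0,0,0],0],[[-0.039,0,0],[0,0,0],0],[[-0.042,0,0],[0,0,0],0],[[-0.045,0,0],[0,0,0],0],[[-0.048,0,0],[0,0,0],0],[[-0.051,0,0],[0,0,0],0],[[-0.054,0,0],[0,0,0],0],[[-0.057,0,0],[0,0,0],0],[[-0.06,0,0],[0,0,0],0]]'

```text
time: 13.32
position: [547.7, 88.6, 26.7]
tool_rot: [-0.0, 0.732, 0.681, -0.0]
contact_force: [-4.3, 4.3, -1.2]
finger_gap: 20.8
finger_force: 78.7
```

```bash
python3 -c "
from h import *
st()"
```

```text
U [-166.1  -52.5] z 26.7 F [-4.  -4.6 -1.2] M [ 0.88  0.89 -0.6 ] gap 20.8 t 13.32
```

Request:
drive_tool --deltas '[[[-0.0025,0,0],[0,0,0],0],[[-0.005,0,0],[0,0,0],0],[[-0.0075,0,0],[0,0,0],0],[[-0.01,0,0],[0,0,0],0],[[-0.0125,0,0],[0,0,0],0],[[-0.015,0,0],[0,0,0],0],[[-0.0175,0,0],[0,0,0],0],[[-0.02,0,0],[0,0,0],0]]'

```text
time: 13.98
position: [546.2, 68.6, 26.7]
tool_rot: [-0.0, 0.732, 0.681, -0.0]
contact_force: [-2.8, 4.9, -1.0]
finger_gap: 21.3
finger_force: 78.7
```

Request:
drive_tool --deltas '[[[-0.002,0,0],[0,0,0],0],[[-0.004,0,0],[0,0,0],0],[[-0.006,0,0],[0,0,0],0],[[-0.008,0,0],[0,0,0],0],[[-0.01,0,0],[0,0,0],0]]'

```text
time: 14.4
position: [545.5, 58.7, 26.7]
tool_rot: [-0.0, 0.732, 0.681, -0.0]
contact_force: [-3.8, 4.9, -1.4]
finger_gap: 21.5
finger_force: 78.7
```

Request:
drive_tool --deltas '[[[-0.002,0,0],[0,0,0],0],[[-0.004,0,0],[0,0,0],0],[[-0.006,0,0],[0,0,0],0],[[-0.008,0,0],[0,0,0],0],[[-0.01,0,0],[0,0,0],0]]'

```text
time: 14.82
position: [544.7, 48.7, 26.7]
tool_rot: [-0.0, 0.732, 0.681, -0.0]
contact_force: [-4.5, 5.1, -0.7]
finger_gap: 20.8
finger_force: 78.7
```

```bash
python3 -c "
from h import *
st()"
```

```text
U [-126.1  -52.4] z 26.7 F [-4.7 -4.9 -0.7] M [ 1.14  0.93 -0.67] gap 20.8 t 14.82
```

Request:
drive_tool --deltas '[[[-0.0015,0,0],[0,0,0],0],[[-0.003,0,0],[0,0,0],0],[[-0.0045,0,0],[0,0,0],0],[[-0.006,0,0],[0,0,0],0]]'

```text
time: 15.15
position: [544.3, 43.0, 26.7]
tool_rot: [-0.001, 0.732, 0.681, 0.0]
contact_force: [-4.5, 6.4, -1.2]
finger_gap: 21.2
finger_force: 78.7
```

Request:
drive_tool --deltas '[[[-0.001,0,0],[0,0,0],0],[[-0.002,0,0],[0,0,0],0],[[-0.003,0,0],[0,0,0],0],[[-0.004,0,0],[0,0,0],0]]'

```text
time: 15.48
position: [544.0, 39.1, 26.7]
tool_rot: [-0.001, 0.732, 0.681, 0.0]
contact_force: [-4.9, 5.9, 0.2]
finger_gap: 21.2
finger_force: 78.7
```

Request:
drive_tool --deltas '[[[-0.001,0,0],[0,0,0],0],[[-0.002,0,0],[0,0,0],0],[[-0.003,0,0],[0,0,0],0],[[-0.004,0,0],[0,0,0],0]]'

```text
time: 15.82
position: [543.7, 35.1, 26.7]
tool_rot: [-0.001, 0.732, 0.681, 0.0]
contact_force: [-4.4, 6.6, -0.3]
finger_gap: 20.9
finger_force: 78.7
```

Request:
drive_tool --deltas '[[[-0.001,0,0],[0,0,0],0],[[-0.002,0,0],[0,0,0],0],[[-0.003,0,0],[0,0,0],0],[[-0.004,0,0],[0,0,0],0]]'

```text
time: 16.15
position: [543.4, 31.1, 26.7]
tool_rot: [-0.001, 0.732, 0.681, 0.0]
contact_force: [-5.1, 4.9, 1.0]
finger_gap: 20.9
finger_force: 78.7
```

Request:
drive_tool --deltas '[[[-0.001,0,0],[0,0,0],0],[[-0.002,0,0],[0,0,0],0],[[-0.003,0,0],[0,0,0],0],[[-0.004,0,0],[0,0,0],0]]'

```text
time: 16.48
position: [543.1, 27.1, 26.7]
tool_rot: [-0.001, 0.732, 0.681, 0.0]
contact_force: [-4.4, 6.2, -1.0]
finger_gap: 21.1
finger_force: 78.7
```

Request:
drive_tool --deltas '[[[-0.001,0,0],[0,0,0],0],[[-0.002,0,0],[0,0,0],0],[[-0.003,0,0],[0,0,0],0]]'

```text
time: 16.73
position: [542.9, 24.1, 26.7]
tool_rot: [-0.001, 0.732, 0.681, 0.0]
contact_force: [-4.2, 6.3, 0.1]
finger_gap: 21.4
finger_force: 78.7
```

Request:
drive_tool --deltas '[[[-0.001,0,0],[0,0,0],0],[[-0.002,0,0],[0,0,0],0],[[-0.003,0,0],[0,0,0],0]]'

```text
time: 16.98
position: [542.6, 21.1, 26.7]
tool_rot: [-0.001, 0.732, 0.681, 0.0]
contact_force: [-4.9, 5.0, -0.6]
finger_gap: 20.7
finger_force: 78.7
```

Request:
drive_tool --deltas '[[[-0.001,0,0],[0,0,0],0],[[-0.002,0,0],[0,0,0],0],[[-0.003,0,0],[0,0,0],0]]'

```text
time: 17.23
position: [542.4, 17.9, 26.7]
tool_rot: [-0.001, 0.732, 0.681, -0.0]
contact_force: [-4.2, 4.9, -0.6]
finger_gap: 20.8
finger_force: 78.7
```

Request:
drive_tool --deltas '[[[-0.001,0,0],[0,0,0],0],[[-0.002,0,0],[0,0,0],0],[[-0.003,0,0],[0,0,0],0]]'

```text
time: 17.48
position: [542.3, 17.4, 26.9]
tool_rot: [-0.002, 0.732, 0.681, 0.002]
contact_force: [-3.1, 23.8, 4.1]
finger_gap: 21.1
finger_force: 79.3
```

The force jumped to 24 N with the tip no longer advancing, and the catch had dropped in just before, so this is the hard stop. Relieving the push and withdrawing.

Request:
drive_tool --deltas '[[[0.0015,0,0],[0,0,0],0],[[0.0025,0,0],[0,0,0],0],[[0.003,-0.001,0],[0,0,0],0],[[0.004,-0.003,0],[0,0,0],0],[[0.01,-0.003,0],[0,0,0],0],[[0.02,-0.003,0],[0,0,0],0],[[0.035,-0.003,0],[0,0,0],0],[[0.055,-0.003,0],[0,0,0],0],[[0.08,-0.003,0],[0,0,0],0],[[0.11,-0.003,0],[0,0,0],0],[[0.11,-0.003,0],[0,0,0],0]]'

```text
time: 18.4
position: [548.4, 129.0, 27.1]
tool_rot: [0.0, 0.731, 0.682, 0.001]
contact_force: [-0.9, 0.5, -0.6]
finger_gap: 21.1
finger_force: 78.7
```

Run:
```python
from h import *
st(); im,W=cloud('side'); U=toU(W); Z=W[...,2]
m=(U[...,0]>0)&(U[...,0]<70)&(U[...,1]<-2)&(U[...,1]>-70)&(Z>12)&(Z<60); print(m.sum(), U[m].min(0) if m.any() else '')
cv2.imwrite('pics/s7.png',cv2.resize(im[180:420,240:460,::-1],None,fx=2.5,fy=2.5))
go([415,125,60],92); go([415,125,17],92)
```

```text
U [-206.5  -54.9] z 27.1 F [-0.4 -0.9 -0.6] M [0.01 0.01 0.03] gap 21.1 t 18.4
0 
d [-0.0115, -0.1326, -0.0332] r [0.0013, -0.0003, -0.1044]
d [-0.0115, -0.1327, 0.0098] r [0.0013, -0.0003, -0.1044]
```

View pics/s7.png

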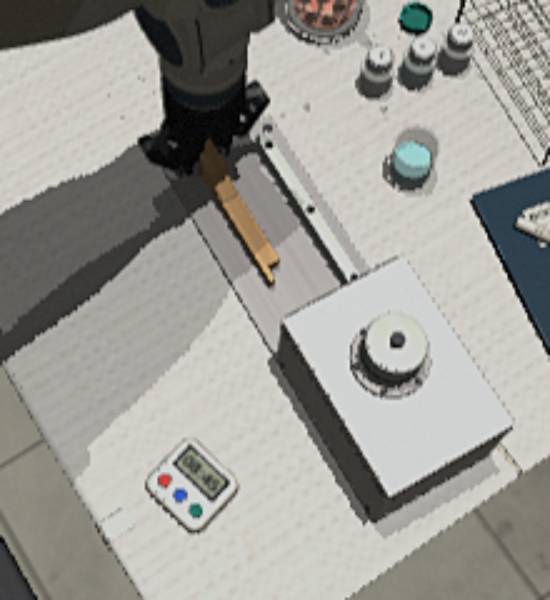

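The carrier is inside the chamber and out of sight, and the stick is withdrawn. Laying it back near where it started.

Request:
drive_tool --deltas '[[[0,0,-0.015],[0,0,0],0],[[0,0,-0.033],[0,0,0],0],[[-0.003,-0.03,-0.033],[0,0,-0.03],0],[[-0.006,-0.065,-0.033],[0,0,-0.06],0],[[-0.01,-0.1,-0.033],[0,0,-0.09],0],[[-0.0115,-0.125,-0.033],[0,0,-0.104],0],[[-0.0115,-0.1327,-0.033],[0,0,-0.104],0],[[-0.0115,-0.1327,-0.02],[0,0,-0.104],0],[[-0.0115,-0.1327,-0.008],[0,0,-0.104],0],[[-0.0115,-0.1327,0.002],[0,0,-0.104],0],[[-0.0115,-0.1327,0.007],[0,0,-0.104],0],[[-0.0115,-0.1327,0.01],[0,0,-0.104],0],[[-0.0115,-0.1327,0.0105],[0,0,-0.104],0],[[-0.0115,-0.1327,0.0105],[0,0,-0.104],0]]'

```text
time: 19.62
position: [415.0, 122.6, 16.4]
tool_rot: [0.0, 0.696, 0.718, 0.0]
contact_force: [1.3, 0.3, -1.1]
finger_gap: 21.3
finger_force: 78.9
```

Request:
drive_tool --deltas '[[[0,0,0.0006],[0,0,0],0],[[0,0,0.0006],[0,0,0],0.25],[[0,0,0.0006],[0,0,0],0.5],[[0,0,0.0006],[0,0,0],0.8],[[0,0,0.0006],[0,0,0],0.8],[[0,0,0.0006],[0,0,0],0.8],[[0,0,0.0006],[0,0,0],0.8],[[0,0,-0.02],[0,0,0],0.8],[[0,0,-0.05],[0,0,0],0.8],[[0,0,-0.09],[0,0,0],0.8],[[0,0,-0.13],[0,0,0],0.8],[[0,0,-0.17],[0,0,0],0.8],[[0,0,-0.2],[0,0,0],0.8],[[0,0,-0.2],[0,0,0],0.8],[[0,0,-0.2],[0,0,0],0.8]]'

```text
time: 20.87
position: [415.2, 122.8, 217.8]
tool_rot: [0.001, 0.696, 0.718, 0.001]
contact_force: [0.6, 0.1, -0.1]
finger_gap: 68.1
finger_force: 0.0
```

Run:
```python
from h import *
st(); im,W=cloud('wrist'); cv2.imwrite('pics/w8.png',im[...,::-1])
```

```text
U [-190.1 -187.2] z 217.8 F [-0.1  0.6 -0.1] M [0.05 0.01 0.04] gap 68.1 t 20.87
```

View pics/w8.png

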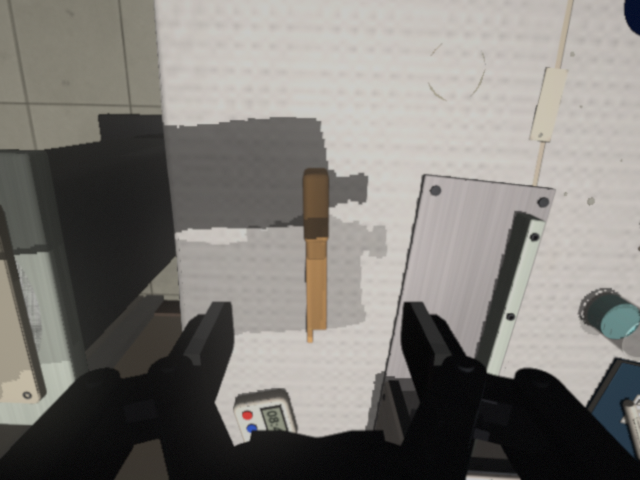

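The stick lies flat on the bench with its handle at (316, 205) and tip at (312, 338), clear of the unit and the timer. The carrier is inside the chamber.

```bash
python3 -c "
from h import *
print(hand_in())"
```

```text
the job is handed in; nothing more can be done
None
```

I pushed the carrier flat onto the fence before the mouth and fed it to the hard stop, which I felt as a rise to about 24 N with the nose near unit x = 124 mm. I didn't see it home inside the chamber. The stick lies flat on the bench clear of the unit, and the job was handed in at about 21 s.

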